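# Bring the tripped control box back on

## Task

The control box on the bench mat has tripped. With the fingertips, press the breaker pin that has popped out (the taller of the two white pins) fully home, then switch the main black rocker on by pressing down its raised end until it is fully over, and then press the green start button right down and let it come back up. Do not touch the other breaker or the red stop button, and leave the loose things on the bench where they lie.

Things in the scene. Friction and masses are not known exactly. Their poses are not given: they have to be found in the camera images.
- control_box: fixed grey control box, 128 (x) x 186 (y) x 40 mm, on a 2 mm mat at the bench's front edge, before a low vice; keep the arm clear of the tall microscope left of the mat. Origin: middle of its underside, 2 mm above the bench; z up; -x: slotted side, towards the edge. On top six fixed module plates (each 54 x 54 x 4 mm): two rows of three along y, 58 mm apart, shuffled each run
- breaker_a_base: module of the TRIPPED breaker: black plate with a steel collar (32 mm across, top 7.5 mm above the plate's underside) and a round white pin 21 mm across. Origin: middle of the plate's underside, on the box top, 42 mm above the bench; axes as control_box.
- breaker_a (a joint): how far the tripped breaker's white pin is pushed in, m. Starts at 0 to 0.0015: standing out, its top 24 to 25.5 mm above the plate's underside, a red band showing under the white cap. 0.009 is fully home: top 16.5 mm above the plate's underside. Slides straight down at about 4 to 5 N and stays wherever it is left (no spring)
- breaker_a_top (a point): middle of the top face of the tripped breaker's white pin; moves with it
- breaker_b_base: module of the SOUND breaker: looks the same as the other, but its white pin is already fully home, so it stands about 9 mm lower. Not to be touched. Origin: middle of the plate's underside, on the box top, 42 mm above the bench; axes as control_box.
- breaker_b (a joint): as breaker_a; starts at about 0.009 (fully home)
- rocker_base: module of the main switch: silver plate with a black V-shaped rocker in a grey surround, 30 mm wide (y), 24 mm long each side of the hinge (x). The end that is down lies level, 14 mm above the plate's underside; the raised one climbs at 0.4 rad to 23 mm. Origin: middle of the plate's underside, on the box top, 42 mm above the bench; axes as control_box.
- rocker (a joint): angle of the main rocker, rad. 0 to 0.03 at the start = off: the end on the box's +x side, with a white line, is raised; the other end, with a white ring, lies level. 0.4 = fully on, the other way round. Hinge along y over the plate's middle. The rocker turns at about 4 N on the end and stays where it is left (no spring)
- rocker_on_end (a point): point on the rocker's face on the end with the white line, 18 mm from the hinge; press here, straight down; moves with it. Fully on, it is 14 mm above the plate's underside
- start_base: module of the start button: aluminium collar 37 mm across, top 8 mm above the plate's underside, and a round green button 28 mm across. Origin: middle of the plate's underside, on the box top, 42 mm above the bench; axes as control_box.
- start (a joint): how far the green start button is pressed, m: 0 is up (top 12 mm above its collar), 0.006 fully down. A spring: moves off at 2.3 N, fully down at 5 N; comes back up when let go.
- start_top (a point): middle of the top face of the green button; moves with it
- stop_base: module of the red stop button, like the green one but red. Not to be touched. Origin: middle of the plate's underside, on the box top, 42 mm above the bench; axes as control_box.
- stop (a joint): as start, for the red button
- lamp: module with a small amber pilot lamp, fixed, 12 mm high. It has no part in the job. Origin: middle of the plate's underside, on the box top, 42 mm above the bench; axes as control_box.
- board: loose blue circuit board, 66 x 78 x 9 mm, flat on the bench left of the box; origin at the middle of its underside. Bystander.
- solder_spool: loose solder spool, blue rims, 54 mm across, 42 mm high, standing on the bench beyond the board; origin at the middle of its underside. Bystander.
- black_tweezers: loose black tweezers, 126 mm long, 11 mm high, lying on the mat 10 to 40 mm beyond the box's +y side, along the box's x; origin at the middle of their underside. Bystander.

How it is judged:
On the way, in this order (a step that is already met when the one before it is completed fails the run):
1. the tripped breaker's pin is fully home (value of joint breaker_a above 0.0078 m), for 0.1 s.
2. the main rocker is fully on (value of joint rocker above 0.34 rad and value of joint breaker_a above 0.0075 m), for 0.1 s.
3. the green start button is pressed down (value of joint start above 0.0045 m and value of joint rocker above 0.33 rad and value of joint breaker_a above 0.0075 m), for 0.05 s.
At the end, for the whole second after the job is handed in: Both breaker pins are within 1.5 mm of fully home, the rocker is within 0.07 rad of fully on, the green and the red button are up (within 1 mm), and the board, spool and tweezers are within 15 mm of where they lay (value of joint each of breaker_a, breaker_b above 0.0075 m and value of joint rocker above 0.33 rad and value of joint each of start, stop below 0.001 m and distance of each of board, black_tweezers, solder_spool from where it was at the start of the episode below 0.015 m); the robot touches nothing.
It fails at once if the main rocker was switched over while the tripped breaker was still out (value of joint rocker above 0.15 rad and value of joint breaker_a below 0.0072 m).
It fails at once if the green start button was pressed before the main rocker was on (value of joint start above 0.003 m and value of joint rocker below 0.3 rad).
It fails at once if the red stop button was touched (value of joint stop above 0.0015 m or contact force between any of the fingers, the arm and stop_base above 1 N).
It fails at once if the sound breaker was touched or pulled out (value of joint breaker_b below 0.0075 m or contact force between any of the fingers, the arm and breaker_b_base above 1 N).
It fails at once if a loose thing was moved or lifted (distance of any of board, black_tweezers, solder_spool from where it was at the start of the episode above 0.02 m).
It also fails if it takes over 45 s, if anything falls off the work surface, if the arm or the gripper's body presses on something with over 40 N, if the wrist force passes 120 N, or if a joint passes its speed limit or range.

## Robot

A 7-joint arm with a two-finger parallel gripper is mounted at the origin on a cart in front of the work surface, level with it; the furniture and walls round the work are solid. World frame = base frame: x ahead of the robot, y to its left, z up, the work surface at z = 0. Lengths are in m, angles in rad, forces in N, time in s.
With the tool pointing down it reaches from about 0.4 to 0.875 m from the base axis. Payload 6.5 kg.
Tool frame: the origin (TCP) lies at the very end of the fingers, on their centre line; the grasp point (between the pads) lies 19 mm behind it; z points along the fingers, y is the line along which they close (so a half turn about z gives the same grasp; the last joint's range is limited). The gripper opens to 85 mm and grips with 20 to 120 N. Pads are 22 mm wide; open, the fingers measure 114 mm over their backs; the gripper's body (76 mm by 85 mm) begins 54 mm behind the grasp point. The pads swing forward as they close: fully open they stand 13 mm farther back than shut.
Start: joints at [-1.375, 0.536, -0.004, 1.538, 0.003, 1.067, -0.071], TCP at [0.168, 0.628, 0.231] pointing down, gripper open.
Joint ranges: [-2.7, 2.7], [-0.37, 2.16], [-1.27, 1.26], [0.24, 2.4], [-1.31, 4.45], [0.19, 1.91], [-2.76, 2.76]. Speed limits (rad/s): [2.39, 2.39, 3.14, 3.14, 3.14, 3.14, 3.14].

## Interface

Orientations are given as a 3x3 rotation matrix whose columns are the frame's x, y, z axes.
In Python, from plant import ctrl, imaging gives the robot as it stands. The module is installed in compiled form; this text tells all that it offers.
- The arm moves only by the tool drive_tool, never from a script. Its argument "rows" is a list of rows, each an object of numbers: "tx", "ty", "tz": the shift along the tool's x, y, z in mm; "rx", "ry", "rz": the turn, a rotation vector about the tool's x, y, z in rad. A call has 1 to 5 rows; each row shifts and turns the commanded pose from where the row before left it, along the tool's axes as they then stand; what a row does not reach is not made up. A row lasts 1/8 s, in which the tool goes at most 62.5 mm and 10.7 degrees, less where a joint would pass 70% of its speed; a pose out of reach is approached as far as the arm can. A call with a gripper value outside its range is refused whole. "claw" is the opening, from 0 (shut) to 1 (fully open), set as the call begins (left out, the last holds). The fingers move at their own pace and stop on an object; the grip force is fixed at half the most. Time passes only in rows, so rows that do not move let the fingers close. It gives the time, the measured TCP pose, the force, the opening and the grip force at its end, in the units of the state.
- ctrl.get_obs(): the state, without advancing time (a new reading comes with each control period).
- imaging.snapshot(name): name is "scene" or "top" or "wrist"; returns a dict with "image" (420x560x3 uint8, red, green, blue), "z_map" (420x560 float32, m along the optical axis (not along the pixel's ray), 0 where there is no reading), "K" (3x3 intrinsics, pixels), "world_from_camera" (4x4, takes a point from camera to world coordinates). Camera axes: x right, y down, z forward; pixel columns grow to the right and rows downward; lengths in m; the calibration is good to about 2 mm. A picture is of the moment at which its call begins.
- ctrl.finish_job(): hands the job in; it is judged then, once.
The state is a dict: "t": time; "q": joint angles; "qvel": joint speeds; "joint_torque": joint torques, N m; "ee_pos": TCP position; "orientation": TCP orientation; "contact_force": force on the tool from outside, world axes, zero at the start; "torque": the same for the moment, N m; "finger_gap": opening from 0.0 (shut) to 1.0 (fully open); "gripper_force": force on a finger pad.
Only numpy, scipy, OpenCV 4.12 (cv2) and the standard library are available. Lean on these libraries where they do the work, as an engineer would, in place of code of your own. Each camera call takes 0.05 s, during which the arm holds its last target. There are 200 camera calls.

## Working session

There is one attempt and no reset: what is moved stays moved. The work goes in short steps, Python scripts to look and compute and a tool call to move; the robot and the scene stay as the last step left them, time stands still between calls to the robot, and variables do not carry over. Pictures are saved under pics/ and viewed, at most 10 in all, crops included, and the job is handed in when it is done.

Besides the shell and the picture viewer there is one more tool, called after "Request:" by a JSON object that holds its "method" and its "body", one argument or row to a line. drive_tool: Moves the arm, as the interface text tells. Its arguments: {"type":"object","properties":{"rows":{"type":"array","items":{"type":"object","properties":{"tx":{"type":"number"},"ty":{"type":"number"},"tz":{"type":"number"},"rx":{"type":"number"},"ry":{"type":"number"},"rz":{"type":"number"}}}},"claw":{"type":"number"}},"required":["rows"]}

```bash
mkdir -p pics
python3 - <<'E'
from plant import ctrl, imaging
import cv2,numpy as np
o=ctrl.get_obs();print(o['t'],o['ee_pos'],o['orientation'],o['contact_force'],o['finger_gap'])
for n in ['scene','top']:
    s=imaging.snapshot(n);np.savez(f'{n}0.npz',**s)
    cv2.imwrite(f'pics/{n}0.png',s['image'][:,:,::-1]);print(n,s['K'],s['world_from_camera'])
E
```

```text
0.0 [0.16808962 0.62721953 0.2303789 ] [[-9.65940916e-01  2.58762502e-01 -3.39182075e-04]
 [ 2.58762694e-01  9.65939337e-01 -1.75080994e-03]
 [-1.25414651e-04 -1.77894662e-03 -9.99998410e-01]] [ 0.17450483 -0.90118979 -0.13848588] 0.9999686672839014
scene [[396.64804917   0.         290.21262248]
 [  0.         396.64804917 206.24844899]
 [  0.           0.           1.        ]] [[-0.80708227 -0.44032469  0.39336036  0.26975685]
 [-0.59014263  0.58048032 -0.56104748  0.53624242]
 [ 0.01870511 -0.68495019 -0.72834975  0.6799654 ]
 [ 0.          0.          0.          1.        ]]
top [[396.30867684   0.         272.56219606]
 [  0.         396.30867684 210.85113562]
 [  0.           0.           1.        ]] [[ 0.02676586 -0.9932925   0.11248822  0.50746173]
 [-0.99962771 -0.02599943  0.0082752   0.06527915]
 [-0.00529507 -0.11266783 -0.9936186   0.91038105]
 [ 0.          0.          0.          1.        ]]
```

View pics/top0.png

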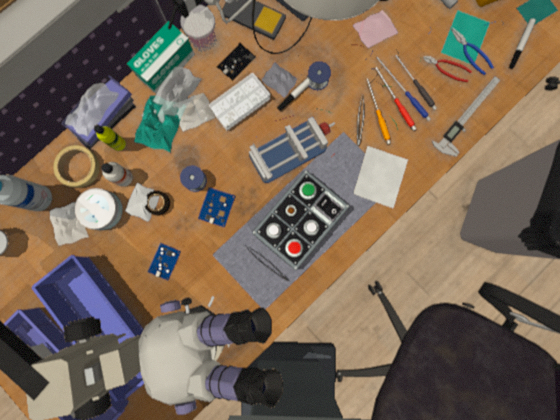

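View pics/scene0.png

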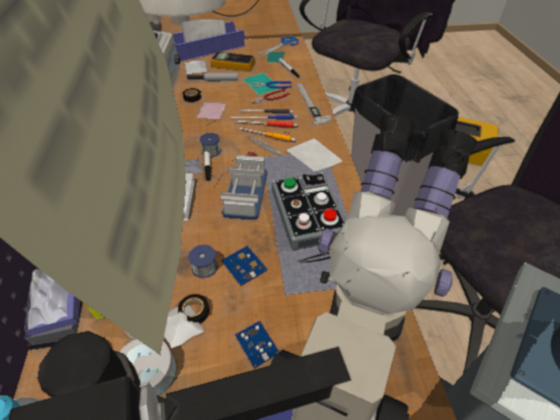

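```bash
cat > h.py <<'E'
import numpy as np,cv2
def load(n):
    return dict(np.load(n))
def cloud(s):
    z=s['z_map'];v,u=np.mgrid[:420,:560];K=s['K']
    p=np.stack([(u-K[0,2])/K[0,0]*z,(v-K[1,2])/K[1,1]*z,z],-1)
    T=s['world_from_camera'];return p@T[:3,:3].T+T[:3,3]
def ray(s,uv,h):
    T=s['world_from_camera'];d=T[:3,:3]@np.linalg.solve(s['K'],np.r_[uv,1.]);o=T[:3,3]
    return o+d*(h-o[2])/d[2]
E
python3 - <<'E'
from h import *
s=load('top0.npz');P=cloud(s)
s2=load('scene0.npz');P2=cloud(s2)
c=s['image'][160:280,210:360,::-1];cv2.imwrite('pics/c.png',cv2.resize(c,None,fx=5,fy=5,interpolation=cv2.INTER_CUBIC))
# height map 5cm grid of world
A=np.concatenate([P[s['z_map']>0],P2[s2['z_map']>0]])
H=np.full((18,24),-9.)
i=np.floor(A[:,0]/.05).astype(int);j=np.floor((A[:,1]+.4)/.05).astype(int)
m=(i>=0)&(i<18)&(j>=0)&(j<24);np.maximum.at(H,(i[m],j[m]),A[m,2])
print('y',[round(-.4+.05*k,2) for k in range(24)])
for k in range(18):print('%.2f'%(k*.05),' '.join('%3d'%(x*100) if x>-5 else ' ..' for x in H[k]))
E
```

```text
y [-0.4, -0.35, -0.3, -0.25, -0.2, -0.15, -0.1, -0.05, 0.0, 0.05, 0.1, 0.15, 0.2, 0.25, 0.3, 0.35, 0.4, 0.45, 0.5, 0.55, 0.6, 0.65, 0.7, 0.75]
0.00 -23 -76 -76 -71 -66 -67  ..  ..   1   1   1  ..  ..  ..  ..  ..  ..  ..  ..  ..  ..  ..  ..  ..
0.05 -23 -23 -24 -24   0   1   1   3   4   1   1   0  ..  ..  ..  ..  ..  ..  ..  ..  ..  ..  ..  ..
0.10 -23 -23 -24 -25   0   1   1   1   1   1   1   0   0   0   0   0   0   1   0   0   0  ..  ..  ..
0.15 -23 -23 -24 -76  -2  -1  -1  -1   0   0   0   0   0   0   0   7   0   7  ..   0   0   0  ..  ..
0.20 -23 -24 -24 -75 -75 -75 -75 -76 -75  ..   0   0   0   0  22  23   4  ..  ..  ..   0   0  ..  ..
0.25 -23 -24 -75 -76 -76 -75 -76 -76  ..   0  30  31  30  28  32  33  33  ..   0   4   0  ..  ..  ..
0.30 -24 -25 -76 -75 -76 -76 -76  ..   0  39  37  33  31  30  33  33  33  65  66   7   5   0  ..  ..
0.35 -25 -69 -75 -75 -76 -75  ..   0   0  38  37  34  31  30  28  32  33  64  45  45   7   0  ..  ..
0.40 -71 -73 -76 -75 -76  ..   0   0   0  38  38  34  30  28   0   0   7  32  45  45   0   0  ..  ..
0.45 -76 -76 -76 -76  ..   0   0   0   4   1   1
[... 160 characters left out ...]
75 -76  ..   0   0   0   5   6   5   6   4   0   1   0   2   1   4   4   4   2  12   0   0  ..
0.60 -76  ..   0   0   0   1   6   6   6   4   0   1  68  65   2   2   4   4   4  15  17   0   0  ..
0.65  ..   0   0   0   1   1   4   6   6   6   5  68  69   4   0   1  10   2   2  12  13   8  ..  ..
0.70   0   0   0   0   1   1   0   5   6   6   6   0   4   4   1   1  10   6   4  16  17   9  ..  ..
0.75   0   1   0   0   1   1   4   5   6   6   6   2   0   0   4   4  12   9   9  20  17  ..  ..  ..
0.80   1   1   1   1   1   1   3  42  42  39   2   3   3   2   4   4   8  15  20  19  ..  ..  ..  ..
0.85   0   1   1   1   1   0  40  41  41  41   3   3   3   3   7   7  12  20  19  ..  ..  ..  ..  ..
```

View pics/c.png

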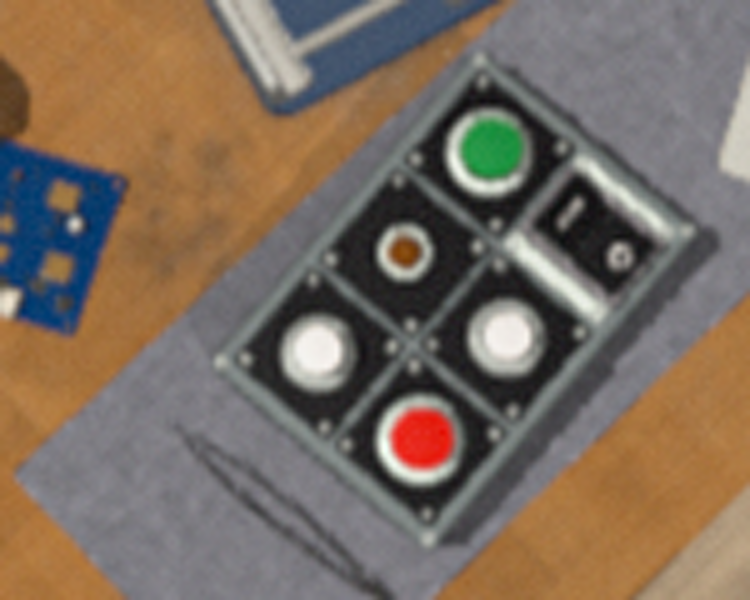

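Run:
```python
from h import *
s=load('top0.npz');P=cloud(s)
s2=load('scene0.npz');P2=cloud(s2)
for u,v in [(60,60),(100,150),(150,100),(150,300),(170,60),(530,330),(480,400),(250,380),(60,400),(90,350)]:print(u,v,P2[v,u].round(3))
for n,(u,v) in dict(L=(273.6,230),R=(311.2,227.4)).items():
    v0,u0=int(round(v)),int(round(u));print(n,np.median(P[v0-1:v0+2,u0-1:u0+2].reshape(-1,3),0).round(4))
m=(P2[...,2]>.55)&(s2['z_map']>0);print('scene high',m.sum(),[ (int(u),int(v)) for v,u in np.argwhere(m)[::max(1,m.sum()//8)]], P2[m][::max(1,m.sum()//8)].round(2))
m=(P[...,2]>.45)&(s['z_map']>0);print('top high',m.sum(), P[m].min(0).round(2) if m.any() else '',P[m].max(0).round(2))
```

```text
60 60 [0.329 0.511 0.652]
100 150 [0.321 0.514 0.641]
150 100 [0.339 0.492 0.632]
150 300 [0.307 0.522 0.622]
170 60 [ 1.262 -0.203  0.083]
530 330 [0.103 0.005 0.009]
480 400 [ 0.109  0.103 -0.135]
250 380 [0.366 0.452 0.33 ]
60 400 [0.406 0.55  0.453]
90 350 [0.42  0.524 0.45 ]
L [0.562  0.0681 0.0673]
R [ 0.5711 -0.0113  0.0573]
scene high 39325 [(9, 0), (32, 38), (65, 74), (106, 110), (75, 147), (144, 185), (182, 226), (127, 273), (159, 353)] [[0.33 0.51 0.66]
 [0.33 0.51 0.66]
 [0.33 0.51 0.65]
 [0.33 0.51 0.64]
 [0.32 0.52 0.64]
 [0.32 0.51 0.63]
 [0.32 0.51 0.62]
 [0.31 0.52 0.63]
 [0.3  0.53 0.62]]
top high 6960 [0.6  0.17 0.65] [0.68 0.25 0.69]
```

Run:
```python
from h import *
from plant import imaging
s=load('top0.npz');P=cloud(s)
s2=load('scene0.npz');P2=cloud(s2)
for u,v in [(10,10),(40,40),(80,20),(20,100),(100,5),(30,140),(150,10),(320,5),(15,345),(100,370),(230,320)]:print('top',u,v,P[v,u].round(3))
for u,v in [(20,200),(20,250),(10,220),(170,5)]:print('sc',u,v,P2[v,u].round(3),s2['z_map'][v,u])
m=(P2[...,2]>.55);print('beige',P2[m].min(0),P2[m].max(0),s2['z_map'][m].min(),s2['z_map'][m].max())
w=imaging.snapshot('wrist');np.savez('wrist0.npz',**w);cv2.imwrite('pics/w0.png',w['image'][:,:,::-1]);print(w['world_from_camera'])
```

```text
top 10 10 [0.653 0.231 0.684]
top 40 40 [0.638 0.216 0.676]
top 80 20 [0.658 0.197 0.667]
top 20 100 [0.791 0.561 0.183]
top 100 5 [0.67  0.185 0.665]
top 30 140 [0.744 0.606 0.071]
top 150 10 [1.012 0.34  0.134]
top 320 5 [0.842 0.013 0.414]
top 15 345 [0.369 0.439 0.318]
top 100 370 [0.322 0.335 0.264]
top 230 320 [0.419 0.123 0.361]
sc 20 200 [0.27  0.536 0.68 ] 0.0
sc 20 250 [0.27  0.536 0.68 ] 0.0
sc 10 220 [0.27  0.536 0.68 ] 0.0
sc 170 5 [0.87  0.064 0.41 ] 0.69725996
beige [0.26975685 0.45984888 0.61594698] [0.37773515 0.53624242 0.6799654 ] 0.0 0.12893294
[[ 0.25865859  0.92462999  0.27956236  0.09731551]
 [ 0.96596631 -0.24693093 -0.07703377  0.646827  ]
 [-0.00219514  0.28997327 -0.95703223  0.37232465]
 [ 0.          0.          0.          1.        ]]
```

View pics/w0.png

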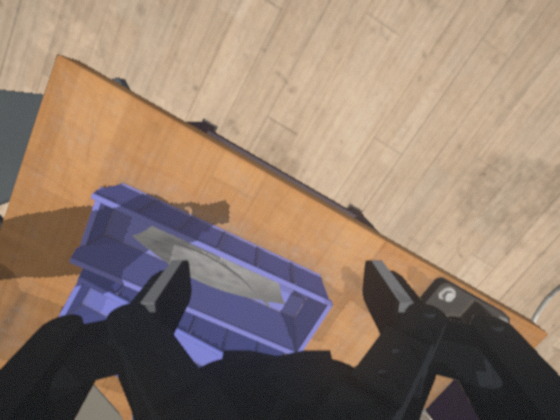

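The top view shows the box on the mat, with green at about (308,190), the rocker at (329,207), the lamp at (291,210), the left pin at (274,230), the right pin at (311,227) and red at (294,248). By depth the left pin is about 10 mm taller, so it is the tripped one. The scene view adds a tall beige obstacle close to its camera, and the wrist view shows drawers below. I'll retract first, then lift over the microscope.

Request:
{"method": "drive_tool", "body": {
  "rows": [
    {"ty": -50,"tz": -15},
    {"ty": -55,"tz": -20},
    {"ty": -55,"tz": -20},
    {"ty": -50,"tz": -20},
    {"ty": 0,"tz": -30}
  ],
  "claw": 0
}}

```text
invalid input at $.rows[0]: expected keys tx, ty, tz, rx, ry, rz
```

```bash
cat > fit.py <<'E'
from h import *
def blob(s,mask,win=None):
    n,l,st,c=cv2.connectedComponentsWithStats(mask.astype(np.uint8));return [(st[i,4],c[i]) for i in range(1,n) if st[i,4]>15]
def show(s,near,R):
    # colour blobs cast on planes near the box
    hsv=cv2.cvtColor(s['image'],cv2.COLOR_RGB2HSV).astype(int);H,S,V=hsv[...,0],hsv[...,1],hsv[...,2]
    M=dict(green=((H>50)&(H<85)&(S>120)&(V>60),.062),red=(((H<6)|(H>174))&(S>180)&(V>120),.062),white=((S<40)&(V>195),.0625))
    for k,(m,h) in M.items():
        for a,c in blob(s,m):
            p=ray(s,c,h)
            if np.hypot(*(p[:2]-near))<R: print(k,a,c.round(1),p.round(4))
E
python3 - <<'E'
from fit import *
for n in ['top0','scene0']:
    print(n);show(load(n+'.npz'),np.array([.6,.0]),.15)
E
```

```text
top0
green 103 [308.  189.3] [ 0.6526 -0.0032  0.062 ]
red 100 [294.1 247.2] [0.5267 0.0244 0.062 ]
white 32 [303.3 193.2] [0.6437 0.0069 0.0625]
white 43 [334.1 198.3] [ 0.6342 -0.0597  0.0625]
white 68 [320.6 214.9] [ 0.5973 -0.0312  0.0625]
white 77 [310.7 227.1] [ 0.5706 -0.0102  0.0625]
white 87 [272.3 230. ] [0.5621 0.0717 0.0625]
white 41 [289.7 250.2] [0.52   0.0337 0.0625]
scene0
green 95 [289.4 182.4] [0.6487 0.0014 0.062 ]
red 118 [329.7 214.2] [0.5236 0.0286 0.062 ]
white 113 [313.7 155.2] [ 0.6583 -0.1118  0.0625]
white 82 [331.5 159.8] [ 0.6148 -0.1235  0.0625]
white 20 [315.7 188.9] [ 0.5893 -0.0167  0.0625]
white 40 [321.4 195.7] [ 0.5674 -0.0064  0.0625]
white 349 [369.5 205.5] [ 0.4685 -0.0445  0.0625]
white 46 [303.5 216.8] [0.5634 0.0682 0.0625]
```

Request:
{"method": "drive_tool", "body": {
  "rows": [
    {"tx": 0,"ty": -50,"tz": -15,"rx": 0,"ry": 0,"rz": 0},
    {"tx": 0,"ty": -55,"tz": -20,"rx": 0,"ry": 0,"rz": 0},
    {"tx": 0,"ty": -55,"tz": -20,"rx": 0,"ry": 0,"rz": 0},
    {"tx": 0,"ty": -50,"tz": -20,"rx": 0,"ry": 0,"rz": 0},
    {"tx": 0,"ty": 0,"tz": -30,"rx": 0,"ry": 0,"rz": 0}
  ],
  "claw": 0
}}

```text
t: 0.78
ee_pos: [0.1131, 0.4204, 0.3356]
orientation: [[-0.966, 0.259, -0.001], [0.259, 0.966, -0.005], [-0.001, -0.005, -1.0]]
contact_force: [0.8, 2.0, 0.4]
finger_gap: 0.004
gripper_force: 0.0
```

Request:
{"method": "drive_tool", "body": {
  "rows": [
    {"tx": 0,"ty": 0,"tz": -30,"rx": 0,"ry": 0,"rz": 0.12},
    {"tx": 0,"ty": 0,"tz": -35,"rx": 0,"ry": 0,"rz": 0.12},
    {"tx": 0,"ty": 0,"tz": -35,"rx": 0,"ry": 0,"rz": 0.12},
    {"tx": 0,"ty": 0,"tz": -30,"rx": 0,"ry": 0,"rz": 0.11},
    {"tx": 0,"ty": 0,"tz": 0,"rx": 0,"ry": 0,"rz": 0}
  ]
}}

```text
t: 1.4
ee_pos: [0.114, 0.4258, 0.4682]
orientation: [[-0.744, 0.668, 0.001], [0.668, 0.744, 0.004], [0.002, 0.003, -1.0]]
contact_force: [0.2, -0.4, 0.4]
finger_gap: 0.001
gripper_force: 0.0
```

Run:
```python
from fit import *
from plant import ctrl,imaging
o=ctrl.get_obs();print(o['q'].round(3) if hasattr(o['q'],'round') else o['q'],o['ee_pos'])
w=imaging.snapshot('wrist');np.savez('w1.npz',**w);cv2.imwrite('pics/w1.png',w['image'][:,:,::-1])
# blobs of box modules: yaw from top view
p={'g':[.6526,-.0032],'r':[.5267,.0244],'R':[.5706,-.0102],'L':[.5621,.0717]}
d=np.array(p['g'])-np.array(p['r']);print(d,np.hypot(*d))
```

```text
[-1.396 -0.012 -0.015  1.693 -0.     1.456 -0.572] [0.11404538 0.42584009 0.46824104]
[ 0.1259 -0.0276] 0.1288897590966792
```

View pics/w1.png

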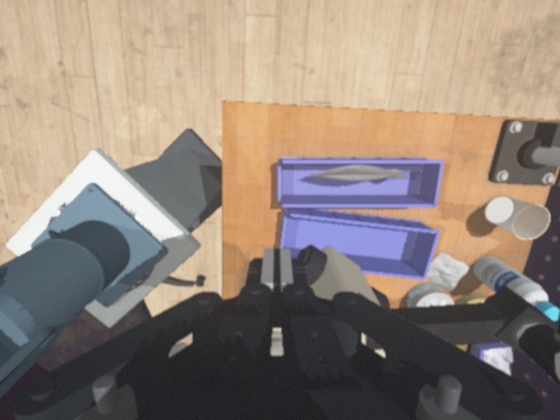

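The wrist view shows the shut fingertips at about (277,260), the drawers, and the microscope arm at about (340,280). I'm clear to cross above it.

Request:
{"method": "drive_tool", "body": {
  "rows": [
    {"tx": -58,"ty": 11,"tz": 0,"rx": 0,"ry": 0,"rz": 0},
    {"tx": -58,"ty": 11,"tz": 0,"rx": 0,"ry": 0,"rz": 0},
    {"tx": -58,"ty": 11,"tz": 0,"rx": 0,"ry": 0,"rz": 0},
    {"tx": -58,"ty": 11,"tz": 0,"rx": 0,"ry": 0,"rz": 0},
    {"tx": 0,"ty": 0,"tz": 0,"rx": 0,"ry": 0,"rz": 0.05}
  ]
}}

```text
t: 2.08
ee_pos: [0.3191, 0.299, 0.465]
orientation: [[-0.704, 0.711, -0.0], [0.711, 0.704, -0.002], [-0.001, -0.002, -1.0]]
contact_force: [-0.4, 2.0, -0.1]
finger_gap: 0.002
gripper_force: 0.0
```

Request:
{"method": "drive_tool", "body": {
  "rows": [
    {"tx": -58,"ty": -15,"tz": 0,"rx": 0,"ry": 0,"rz": 0},
    {"tx": -58,"ty": -15,"tz": 0,"rx": 0,"ry": 0,"rz": 0},
    {"tx": -58,"ty": -15,"tz": 0,"rx": 0,"ry": 0,"rz": 0},
    {"tx": -58,"ty": -15,"tz": 0,"rx": 0,"ry": 0,"rz": -0.05},
    {"tx": 0,"ty": 0,"tz": 0,"rx": 0,"ry": 0,"rz": -0.05}
  ]
}}

```text
t: 2.7
ee_pos: [0.4393, 0.0917, 0.4652]
orientation: [[-0.773, 0.635, -0.001], [0.635, 0.773, -0.002], [-0.0, -0.002, -1.0]]
contact_force: [-0.1, 0.7, 0.1]
finger_gap: -0.002
gripper_force: 0.0
```

Request:
{"method": "drive_tool", "body": {
  "rows": [
    {"tx": -58,"ty": 8,"tz": 0,"rx": 0,"ry": 0,"rz": 0},
    {"tx": -58,"ty": 8,"tz": 0,"rx": 0,"ry": 0,"rz": 0},
    {"tx": -50,"ty": 8,"tz": 35,"rx": 0,"ry": 0,"rz": 0},
    {"tx": -50,"ty": 8,"tz": 35,"rx": 0,"ry": 0,"rz": 0},
    {"tx": -20,"ty": 0,"tz": 55,"rx": 0,"ry": 0,"rz": 0}
  ]
}}

```text
t: 3.32
ee_pos: [0.6433, -0.0295, 0.3388]
orientation: [[-0.776, 0.631, 0.0], [0.631, 0.776, -0.002], [-0.002, -0.001, -1.0]]
contact_force: [-0.1, 0.1, -0.2]
finger_gap: 0.002
gripper_force: 0.0
```

Request:
{"method": "drive_tool", "body": {
  "rows": [
    {"tx": 0,"ty": 0,"tz": 50,"rx": 0,"ry": 0,"rz": 0},
    {"tx": 0,"ty": 0,"tz": 40,"rx": 0,"ry": 0,"rz": 0},
    {"tx": 0,"ty": 0,"tz": 0,"rx": 0,"ry": 0,"rz": 0},
    {"tx": 0,"ty": 0,"tz": 0,"rx": 0,"ry": 0,"rz": 0}
  ]
}}

```text
t: 3.82
ee_pos: [0.6422, -0.0275, 0.2525]
orientation: [[-0.777, 0.63, 0.001], [0.63, 0.777, -0.0], [-0.001, 0.001, -1.0]]
contact_force: [1.3, 0.2, -0.0]
finger_gap: -0.002
gripper_force: 0.0
```

Run:
```python
from fit import *
from plant import ctrl,imaging
o=ctrl.get_obs();print(o['ee_pos'],o['contact_force'])
w=imaging.snapshot('wrist');np.savez('w2.npz',**w);cv2.imwrite('pics/w2.png',w['image'][:,:,::-1])
print(w['K'],w['world_from_camera'])
show(w,np.array([.6,.0]),.15)
```

```text
[ 0.64218284 -0.02753046  0.25249617] [ 1.262256    0.22750297 -0.03245666]
[[294.38185814   0.         276.52941244]
 [  0.         294.38185814 208.86060888]
 [  0.           0.           1.        ]] [[ 6.29923126e-01  7.43017881e-01  2.26100164e-01  5.85193621e-01]
 [ 7.76657415e-01 -6.02511567e-01 -1.83801720e-01  1.93470492e-02]
 [-3.40000607e-04  2.91383323e-01 -9.56606316e-01  3.94254617e-01]
 [ 0.00000000e+00  0.00000000e+00  0.00000000e+00  1.00000000e+00]]
green 362 [298.8 179. ] [ 0.652  -0.0023  0.062 ]
red 269 [242.7  73.3] [0.5278 0.0207 0.062 ]
white 24 [217.8  40.7] [0.4894 0.021  0.0625]
white 36 [328.9  40.8] [0.5598 0.1075 0.0625]
white 277 [252.   68.7] [0.5306 0.0309 0.0625]
white 563 [302.2  68.7] [0.5632 0.071  0.0625]
white 539 [248.9 125.9] [ 0.5716 -0.0084  0.0625]
white 179 [299.5 126.9] [0.607  0.0336 0.0625]
white 1439 [397.3 168.5] [0.7126 0.0917 0.0625]
white 364 [249.5 157.6] [ 0.598  -0.0302  0.0625]
white 206 [300.3 169.7] [0.6446 0.0057 0.0625]
white 28 [236.1 179.1] [ 0.6069 -0.0578  0.0625]
white 251 [249.3 197. ] [ 0.6324 -0.0599  0.0625]
```

View pics/w2.png

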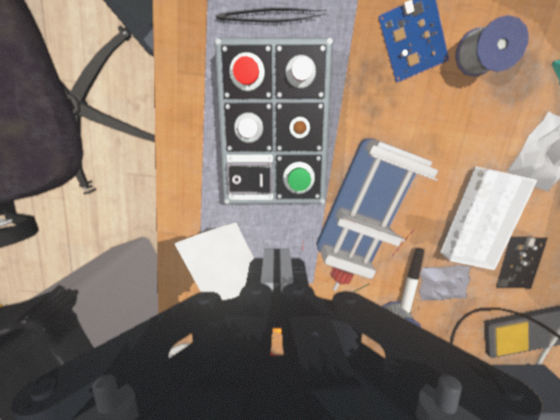

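The wrist view shows the box cleanly: red (247,70), tripped pin (301,70), sound pin (248,127), lamp (299,127), rocker (250,180), green (299,178). Next I fit the box frame.

Run:
```python
from fit import *
L={'green':(29,-58),'lamp':(29,0),'A':(29,58),'rock':(-29,-58),'B':(-29,0),'red':(-29,58)}
seeds={'w2':dict(green=(299,178),red=(247,70),A=(301,70),B=(248,127)),'top0':dict(green=(308,189),red=(294,247),A=(273,230),B=(311,227))}
hh=dict(green=.062,red=.062,A=.0667,B=.0585)
for n in seeds:
    s=load(n+'.npz');im=s['image'].astype(int);r=16 if n=='w2' else 9;src=[];dst=[]
    for k,(u,v) in seeds[n].items():
        w=im[v-r:v+r+1,u-r:u+r+1]
        if k=='green':x=w[...,1]-w[...,0];m=x>.5*x.max()
        elif k=='red':x=w[...,0]-w[...,1];m=x>.5*x.max()
        else:x=w.min(-1);m=x>x.max()-22
        nn,l,st,c=cv2.connectedComponentsWithStats(m.astype(np.uint8));i=1+np.argmax(st[1:,4])
        cc=c[i]+[u-r,v-r];p=ray(s,cc,hh[k]);print(n,k,cc.round(1),st[i],p.round(4),x.max());src.append(L[k]);dst.append(p[:2])
    src=np.array(src)/1e3;dst=np.array(dst);a=src-src.mean(0);b=dst-dst.mean(0)
    th=np.arctan2((a[:,0]*b[:,1]-a[:,1]*b[:,0]).sum(),(a*b).sum());R=np.array([[np.cos(th),-np.sin(th)],[np.sin(th),np.cos(th)]])
    t=dst.mean(0)-R@src.mean(0);print('yaw',np.degrees(th),'org',t,'res mm',((src@R.T+t-dst)*1e3).round(1).tolist())
    for k in L:print(k,(R@np.array(L[k])/1e3+t).round(4))
```

```text
w2 green [298.9 179.1] [  5   6  23  23 409] [ 0.6522 -0.0022  0.062 ] 114
w2 red [245.4  70. ] [  2   2  26  29 562] [0.5272 0.0249 0.062 ] 179
w2 A [301.8  67.1] [  3   2  26  23 428] [0.562  0.071  0.0667] 247
w2 B [248.2 125.1] [  6   3  23  23 360] [ 0.5704 -0.0088  0.0585] 247
yaw 51.04615119731789 org [0.58922485 0.01210773] res mm [[0.3, 0.4], [-1.3, 1.1], [0.3, 0.1], [0.6, -1.6]]
green [ 0.6526 -0.0018]
lamp [0.6075 0.0347]
A [0.5624 0.0711]
rock [ 0.6161 -0.0469]
B [ 0.571  -0.0104]
red [0.5259 0.026 ]
top0 green [308.  189.2] [  3   4  12  11 105] [ 0.6527 -0.0031  0.062 ] 124
top0 red [294.  247.2] [  3   4  13  12 115] [0.5267 0.0245 0.062 ] 214
top0 A [273.  229.6] [ 5  5  9  8 57] [0.5628 0.0704 0.0667] 240
top0 B [311.  226.9] [ 5  5  9  8 53] [ 0.5714 -0.0112  0.0585] 237
yaw 50.98123652949176 org [0.5896473  0.01101945] res mm [[0.3, 0.2], [-0.4, 0.5], [0.1, -0.3], [0.0, -0.3]]
green [ 0.653 -0.003]
lamp [0.6079 0.0336]
A [0.5628 0.0701]
rock [ 0.6165 -0.048 ]
B [ 0.5714 -0.0115]
red [0.5263 0.025 ]
```

Request:
{"method": "drive_tool", "body": {
  "rows": [
    {"tx": 58,"ty": 13,"tz": 0,"rx": 0,"ry": 0,"rz": 0},
    {"tx": 58,"ty": 13,"tz": 20,"rx": 0,"ry": 0,"rz": 0},
    {"tx": 8,"ty": 0,"tz": 55,"rx": 0,"ry": 0,"rz": 0},
    {"tx": 0,"ty": 0,"tz": 55,"rx": 0,"ry": 0,"rz": 0},
    {"tx": 0,"ty": 0,"tz": 30,"rx": 0,"ry": 0,"rz": 0}
  ]
}}

```text
t: 4.5
ee_pos: [0.5621, 0.0717, 0.0908]
orientation: [[-0.777, 0.629, 0.001], [0.629, 0.777, 0.0], [-0.0, 0.001, -1.0]]
contact_force: [0.7, 0.1, 0.0]
finger_gap: -0.001
gripper_force: 0.0
```

Request:
{"method": "drive_tool", "body": {
  "rows": [
    {"tx": 0,"ty": 0,"tz": 0,"rx": 0,"ry": 0,"rz": 0},
    {"tx": 0,"ty": 0,"tz": 0,"rx": 0,"ry": 0,"rz": 0}
  ]
}}

```text
t: 4.75
ee_pos: [0.5638, 0.071, 0.0936]
orientation: [[-0.776, 0.63, 0.004], [0.63, 0.776, 0.001], [-0.002, 0.003, -1.0]]
contact_force: [0.2, 0.2, 1.0]
finger_gap: -0.0
gripper_force: 0.0
```

Over the pin. Descend gently.

Request:
{"method": "drive_tool", "body": {
  "rows": [
    {"tx": 0,"ty": 0,"tz": 10,"rx": 0,"ry": 0,"rz": 0},
    {"tx": 0,"ty": 0,"tz": 10,"rx": 0,"ry": 0,"rz": 0},
    {"tx": 0,"ty": 0,"tz": 4,"rx": 0,"ry": 0,"rz": 0},
    {"tx": 0,"ty": 0,"tz": 3,"rx": 0,"ry": 0,"rz": 0},
    {"tx": 0,"ty": 0,"tz": 3,"rx": 0,"ry": 0,"rz": 0}
  ]
}}

```text
t: 5.38
ee_pos: [0.5615, 0.0711, 0.0613]
orientation: [[-0.777, 0.63, -0.001], [0.63, 0.777, 0.0], [0.001, -0.0, -1.0]]
contact_force: [-2.5, 0.0, 4.6]
finger_gap: -0.001
gripper_force: 2.2
```

Request:
{"method": "drive_tool", "body": {
  "rows": [
    {"tx": 0,"ty": 0,"tz": 1,"rx": 0,"ry": 0,"rz": 0},
    {"tx": 0,"ty": 0,"tz": 1,"rx": 0,"ry": 0,"rz": 0},
    {"tx": 0,"ty": 0,"tz": 0,"rx": 0,"ry": 0,"rz": 0}
  ]
}}

```text
t: 5.75
ee_pos: [0.5623, 0.0709, 0.0593]
orientation: [[-0.776, 0.63, 0.001], [0.63, 0.776, -0.0], [-0.001, 0.0, -1.0]]
contact_force: [0.0, 0.1, 0.7]
finger_gap: -0.002
gripper_force: 0.0
```

Request:
{"method": "drive_tool", "body": {
  "rows": [
    {"tx": 0,"ty": 0,"tz": 1,"rx": 0,"ry": 0,"rz": 0},
    {"tx": 0,"ty": 0,"tz": 1,"rx": 0,"ry": 0,"rz": 0},
    {"tx": 0,"ty": 0,"tz": 0,"rx": 0,"ry": 0,"rz": 0}
  ]
}}

```text
t: 6.12
ee_pos: [0.5626, 0.0708, 0.0585]
orientation: [[-0.776, 0.63, 0.001], [0.63, 0.776, 0.001], [-0.001, 0.001, -1.0]]
contact_force: [-3.9, 0.1, 12.6]
finger_gap: 0.004
gripper_force: 6.6
```

Request:
{"method": "drive_tool", "body": {
  "rows": [
    {"tx": 0,"ty": 0,"tz": 0.5,"rx": 0,"ry": 0,"rz": 0},
    {"tx": 0,"ty": 0,"tz": 0,"rx": 0,"ry": 0,"rz": 0}
  ]
}}

```text
t: 6.38
ee_pos: [0.5627, 0.0708, 0.0585]
orientation: [[-0.776, 0.631, 0.001], [0.631, 0.776, 0.001], [-0.0, 0.001, -1.0]]
contact_force: [-6.3, -0.2, 18.9]
finger_gap: -0.006
gripper_force: 9.1
```

Request:
{"method": "drive_tool", "body": {
  "rows": [
    {"tx": 0,"ty": 0,"tz": -20,"rx": 0,"ry": 0,"rz": 0},
    {"tx": 0,"ty": 0,"tz": -50,"rx": 0,"ry": 0,"rz": 0},
    {"tx": -55,"ty": -20,"tz": 0,"rx": 0,"ry": 0,"rz": 0},
    {"tx": -56,"ty": -20,"tz": 0,"rx": 0,"ry": 0,"rz": 0},
    {"tx": -5,"ty": -1,"tz": 40,"rx": 0,"ry": 0,"rz": 0}
  ]
}}

```text
t: 7.0
ee_pos: [0.6312, -0.0407, 0.0908]
orientation: [[-0.773, 0.635, 0.011], [0.635, 0.773, -0.005], [-0.011, 0.003, -1.0]]
contact_force: [-0.7, 0.9, -0.8]
finger_gap: 0.001
gripper_force: 0.0
```

Request:
{"method": "drive_tool", "body": {
  "rows": [
    {"tx": 0,"ty": 0,"tz": 0,"rx": 0,"ry": 0,"rz": 0},
    {"tx": 0,"ty": 0,"tz": 0,"rx": 0,"ry": 0,"rz": 0}
  ]
}}

```text
t: 7.25
ee_pos: [0.6265, -0.0332, 0.0879]
orientation: [[-0.777, 0.629, 0.001], [0.629, 0.777, 0.0], [-0.001, 0.001, -1.0]]
contact_force: [-0.5, 0.2, -0.2]
finger_gap: -0.001
gripper_force: 0.0
```

Run:
```python
from h import *
from plant import ctrl,imaging
o=ctrl.get_obs();print(o['t'],o['ee_pos'],o['contact_force'])
w=imaging.snapshot('wrist');np.savez('w3.npz',**w)
cv2.imwrite('pics/w3.png',w['image'][:,:,::-1])
d=(o['ee_pos'][:2]-np.array([.6163,-.0475]))*1e3
print('from rocker hinge, box x,y',d@[.6293,.7771],d@[-.7771,.6293])
```

```text
7.25 [ 0.62651677 -0.03317161  0.08789337] [-0.50536841  0.16192148 -0.21680151]
from rocker hinge, box x,y 17.56400959555277 1.077405518731191
```

View pics/w3.png

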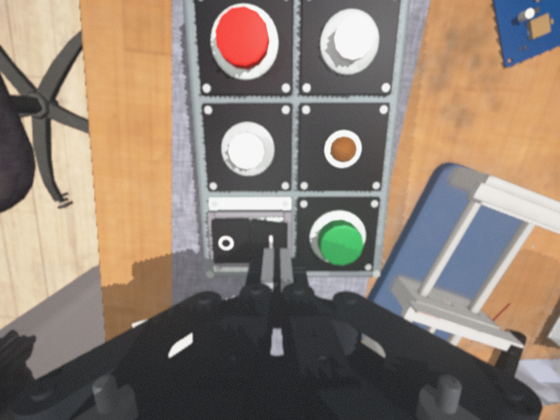

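The wrist view shows the fingertips at about (277,260), lined up with the white line at (270,243). The tripped pin at (352,42) is down with no red band. Pressing the rocker.

Request:
{"method": "drive_tool", "body": {
  "rows": [
    {"tx": 0,"ty": 0,"tz": 12,"rx": 0,"ry": 0,"rz": 0},
    {"tx": 0,"ty": 0,"tz": 10,"rx": 0,"ry": 0,"rz": 0},
    {"tx": 0,"ty": 0,"tz": 3,"rx": 0,"ry": 0,"rz": 0},
    {"tx": 0,"ty": 0,"tz": 3,"rx": 0,"ry": 0,"rz": 0},
    {"tx": 0,"ty": 0,"tz": 2,"rx": 0,"ry": 0,"rz": 0}
  ]
}}

```text
t: 7.92
ee_pos: [0.6267, -0.0334, 0.0571]
orientation: [[-0.777, 0.63, 0.001], [0.63, 0.777, 0.001], [-0.0, 0.001, -1.0]]
contact_force: [0.7, 2.1, 3.9]
finger_gap: -0.005
gripper_force: 1.9
```

Request:
{"method": "drive_tool", "body": {
  "rows": [
    {"tx": 0,"ty": 0,"tz": 1,"rx": 0,"ry": 0,"rz": 0},
    {"tx": 0,"ty": 0,"tz": 1,"rx": 0,"ry": 0,"rz": 0},
    {"tx": 0,"ty": 0,"tz": 0,"rx": 0,"ry": 0,"rz": 0}
  ]
}}

```text
t: 8.3
ee_pos: [0.6265, -0.0338, 0.056]
orientation: [[-0.776, 0.63, 0.001], [0.63, 0.776, 0.001], [-0.0, 0.001, -1.0]]
contact_force: [-1.3, 3.7, 12.4]
finger_gap: -0.008
gripper_force: 6.1
```

Request:
{"method": "drive_tool", "body": {
  "rows": [
    {"tx": 0,"ty": 0,"tz": 0.5,"rx": 0,"ry": 0,"rz": 0},
    {"tx": 0,"ty": 0,"tz": 0,"rx": 0,"ry": 0,"rz": 0},
    {"tx": 0,"ty": 0,"tz": -15,"rx": 0,"ry": 0,"rz": 0},
    {"tx": 0,"ty": 0,"tz": -20,"rx": 0,"ry": 0,"rz": 0},
    {"tx": -1,"ty": 0,"tz": 0,"rx": 0,"ry": 0,"rz": 0}
  ]
}}

```text
t: 8.93
ee_pos: [0.6281, -0.0354, 0.0913]
orientation: [[-0.776, 0.631, 0.003], [0.631, 0.776, -0.001], [-0.003, 0.001, -1.0]]
contact_force: [-0.4, 0.9, -0.3]
finger_gap: 0.003
gripper_force: 0.0
```

Request:
{"method": "drive_tool", "body": {
  "rows": [
    {"tx": 0,"ty": 20,"tz": 0,"rx": 0,"ry": 0,"rz": 0},
    {"tx": 0,"ty": 21,"tz": 0,"rx": 0,"ry": 0,"rz": 0},
    {"tx": 0,"ty": 0,"tz": 0,"rx": 0,"ry": 0,"rz": 0},
    {"tx": 0,"ty": 0,"tz": 0,"rx": 0,"ry": 0,"rz": 0}
  ]
}}

```text
t: 9.43
ee_pos: [0.6524, -0.0029, 0.0889]
orientation: [[-0.777, 0.63, -0.001], [0.63, 0.777, -0.001], [0.0, -0.001, -1.0]]
contact_force: [0.1, -0.1, -0.2]
finger_gap: -0.0
gripper_force: 0.0
```

Run:
```python
from h import *
from plant import ctrl,imaging
o=ctrl.get_obs();print(o['t'],o['ee_pos'],o['contact_force'])
for n in('wrist','top'):
    w=imaging.snapshot(n);np.savez(n+'4.npz',**w)
    im=w['image'] if n=='wrist' else cv2.resize(w['image'][160:280,210:360],None,fx=5,fy=5,interpolation=cv2.INTER_CUBIC)
    cv2.imwrite(f'pics/{n}4.png',im[:,:,::-1])
```

```text
9.425 [ 0.65240423 -0.00290202  0.08888015] [ 0.12765678 -0.05767163 -0.2378068 ]
```

View pics/wrist4.png

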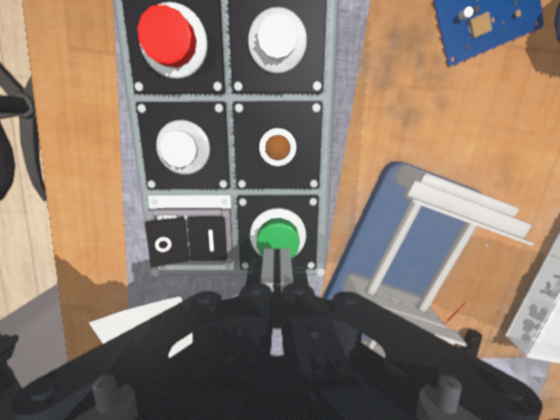

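The rocker is over: the ring end (163,244) is now raised and the line end (211,240) is level. The fingers are above the green button at (278,240), so I press it.

Request:
{"method": "drive_tool", "body": {
  "rows": [
    {"tx": 0,"ty": 0,"tz": 12,"rx": 0,"ry": 0,"rz": 0},
    {"tx": 0,"ty": 0,"tz": 12,"rx": 0,"ry": 0,"rz": 0},
    {"tx": 0,"ty": 0,"tz": 4,"rx": 0,"ry": 0,"rz": 0},
    {"tx": 0,"ty": 0,"tz": 3,"rx": 0,"ry": 0,"rz": 0},
    {"tx": 0,"ty": 0,"tz": 2,"rx": 0,"ry": 0,"rz": 0}
  ]
}}

```text
t: 10.15
ee_pos: [0.6522, -0.0029, 0.0563]
orientation: [[-0.776, 0.63, -0.001], [0.63, 0.776, 0.0], [0.001, -0.001, -1.0]]
contact_force: [-2.9, 0.3, 5.1]
finger_gap: 0.002
gripper_force: 2.4
```

Request:
{"method": "drive_tool", "body": {
  "rows": [
    {"tx": 0,"ty": 0,"tz": 1,"rx": 0,"ry": 0,"rz": 0},
    {"tx": 0,"ty": 0,"tz": 0,"rx": 0,"ry": 0,"rz": 0}
  ]
}}

```text
t: 10.4
ee_pos: [0.6523, -0.0029, 0.0561]
orientation: [[-0.776, 0.63, -0.001], [0.63, 0.776, 0.0], [0.001, -0.0, -1.0]]
contact_force: [-6.9, 1.2, 9.4]
finger_gap: -0.001
gripper_force: 4.7
```

The button is on its stop at 9.4 N. Lifting clear now.

Request:
{"method": "drive_tool", "body": {
  "rows": [
    {"tx": 0,"ty": 0,"tz": -15,"rx": 0,"ry": 0,"rz": 0},
    {"tx": 0,"ty": 0,"tz": -40,"rx": 0,"ry": 0,"rz": 0},
    {"tx": -20,"ty": 0,"tz": -40,"rx": 0,"ry": 0,"rz": 0},
    {"tx": -40,"ty": 0,"tz": -40,"rx": 0,"ry": 0,"rz": 0},
    {"tx": 0,"ty": 0,"tz": 0,"rx": 0,"ry": 0,"rz": 0}
  ]
}}

```text
t: 11.02
ee_pos: [0.7036, -0.0444, 0.1956]
orientation: [[-0.775, 0.632, 0.01], [0.632, 0.775, -0.003], [-0.01, 0.004, -1.0]]
contact_force: [-0.4, -0.6, -0.1]
finger_gap: -0.003
gripper_force: 0.0
```

Request:
{"method": "drive_tool", "body": {
  "rows": [
    {"tx": 0,"ty": 0,"tz": 0,"rx": 0,"ry": 0,"rz": 0},
    {"tx": 0,"ty": 0,"tz": 0,"rx": 0,"ry": 0,"rz": 0},
    {"tx": 0,"ty": 0,"tz": 0,"rx": 0,"ry": 0,"rz": 0}
  ]
}}

```text
t: 11.4
ee_pos: [0.6986, -0.0397, 0.1894]
orientation: [[-0.777, 0.63, -0.002], [0.63, 0.777, 0.0], [0.001, -0.001, -1.0]]
contact_force: [0.2, 0.1, -0.8]
finger_gap: 0.001
gripper_force: 0.0
```

Run:
```python
from h import *
from plant import ctrl,imaging
o=ctrl.get_obs();print(o['t'],o['ee_pos'],o['contact_force'])
w=imaging.snapshot('wrist');cv2.imwrite('pics/w5.png',cv2.resize(w['image'][:220,150:430],None,fx=2,fy=2)[:,:,::-1])
```

```text
11.4 [ 0.69861984 -0.03968608  0.1894361 ] [ 0.17111512  0.10795538 -0.79518535]
```

View pics/w5.png

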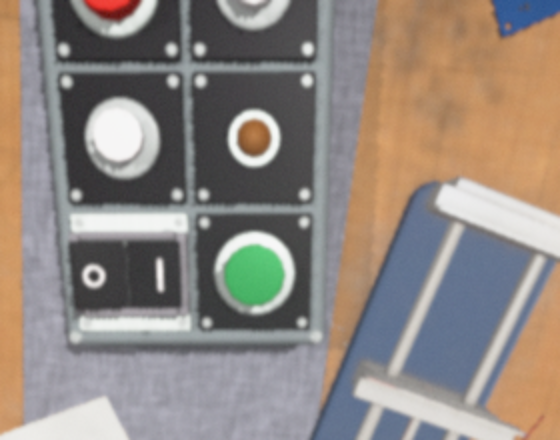

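The green button (255,275) is back up, the rocker (125,275) is on, and the arm is clear. Handing in.

```bash
python3 -c "
from plant import ctrl
print(ctrl.finish_job())"
```

```text
the job is handed in; nothing more can be done
None
```

I pressed the tripped breaker pin home, switched the rocker on, then pressed the green button and let it come back up; the job is handed in at about 11.4 s, but `finish_job` returned no verdict, so success is judged only from the readings and pictures.

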